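# Add one count at the carton counter

### The job

A cheese carton slipped past the counter on the small roller track. Add it by hand: from above, push the counter switch's roller lever over sideways, towards the track's end stop, until it trips, hold it there for about a second, then let it spring back upright. Leave the thin whisker of the jam switch unbent.

Things in the scene. Friction and masses are not known exactly. Their poses are not given: they have to be found in the camera images.
- counter_lever (a joint): Lean of the counter switch's roller lever, rad: 0 upright (rest, inner stop), positive towards the track's end stop, trips at 0.45, outer stop 1.2. Sprung: 3 N at the roller trips it, 6 N at the outer stop. Flat steel arm on a level shaft 90 mm above the table. Its housing (36 x 40 mm, 105 mm tall) is one of three alike on the track's robot side, 130 mm apart, in any order.
- counter_roller (a point): Centre of the black roller atop the counter switch's lever: a wheel 20 mm in diameter, 12 mm wide, axle level and across the track. 55 mm above the lever's pivot, so 145 mm above the table when upright, over the near rail. Swings in a vertical plane along the track: 24 mm sideways at the trip point; 51 mm sideways and 35 mm down at the outer stop. Axes: the lever's.
- jam_whisker (a joint): Lean of the jam switch's whisker, rad: a plain steel rod 4 mm thick, no roller, tip 157 mm above the table, on a housing like the counter's. 0 upright, positive towards the end stop, stops at 0.8 either way, springy. Leave it alone. The third housing is an electric eye without an arm.
- track: Fixed roller track, 150 mm wide, 560 mm long, bed 50 mm above the table. Origin: middle of its underside, on the table. x points across, away from the switches; y along it to the end stop, a steel plate 111 mm tall across that end; the other end is open. Two cartons (80 x 110 x 75 mm) stand on it near the ends, towards the side away from the switches.
Things that resemble listed ones, but are neither listed nor needed, are in the scene too. What is shaped like the part that bears counter_lever but blue or green is not meant.

How it is judged:
By the outcome, as a careful person would: the job done as asked, in the order asked, and still so for the second after the job is handed in, with the robot touching nothing.
It also fails if it takes over 32 s, if anything falls off the work surface, if the arm or the gripper's body presses on something with over 40 N, if the wrist force passes 120 N, or if a joint passes its speed limit or range.

### The arm

A 6-joint arm with a two-finger parallel gripper is mounted at the origin on the work surface. World frame = base frame: x ahead of the robot, y to its left, z up, the work surface at z = 0. Lengths are in m, angles in rad, forces in N, time in s.
With the tool pointing down it reaches from about 0.4 to 0.825 m from the base axis. Payload 7 kg.
Tool frame: the origin (TCP) lies on the centre line of the jaws, within the pads' length; the fingertips stand 19 mm ahead of it and the grasp point (between the pads) is the TCP; z points along the fingers, y is the line along which they close (so a half turn about z gives the same grasp; the last joint's range is limited). The gripper opens to 85 mm and grips with 20 to 120 N. Pads are 22 mm wide; open, the fingers measure 114 mm over their backs; the gripper's body (76 mm by 85 mm) begins 54 mm behind the grasp point. The pads swing forward as they close: fully open they stand 13 mm farther back than shut.
Start: joints at [-0.899, 0.359, 0.012, 0, -1.224, -0.288], TCP at [0.253, -0.626, 0.217] pointing down, gripper open.
Joint ranges: [-3.07, 3.07], [-1.43, 2.12], [-1.02, 1.25], [-3.03, 1.67], [-3.05, -0], [-3.03, 3.03]. Speed limits (rad/s): [2.39, 2.39, 3.01, 3.14, 3.14, 3.14].

### API

Orientations are given as [roll, pitch, yaw] about the fixed x, y, z axes, in that order (R = Rz(yaw) Ry(pitch) Rx(roll)).
In Python, from plant import r gives the robot as it stands. The module is installed in compiled form; this text tells all that it offers.
- The arm moves only by the tool arm_command, never from a script. Its argument "rows" is a list of rows, each an object with "slide": the shift along the tool's x, y, z in cm, a list of three; "angular": the turn, a rotation vector about the tool's x, y, z in degrees, a list of three; "fingers": the finger opening in cm, from 0 to 8.54. A call has exactly 10 rows; each row is the pose to reach, as a shift and turn from the pose commanded when the call began, along the tool's axes at that moment; what a row does not reach only later rows make up. A row lasts 1/8 s, in which the tool goes at most 62.5 mm and 10.7 degrees, less where a joint would pass 70% of its speed; a pose out of reach is approached as far as the arm can. A call with a gripper value outside its range is refused whole. The fingers move at their own pace and stop on an object; the grip force is fixed at half the most. Time passes only in rows, so rows that repeat a pose let the fingers close, or fill a call up. It gives the time, the measured TCP pose, the force, the opening and the grip force at its end, in the units of the state.
- r.sense(): the state, without advancing time (a new reading comes with each control period).
- r.snapshot(name): name is "side" or "top" or "wrist"; returns a dict with "frame" (384x512x3 uint8, red, green, blue), "z_map" (384x512 float32, m along the optical axis (not along the pixel's ray), 0 where there is no reading), "fx", "fy", "cx", "cy" (pixels), "camera_from_world" (4x4, takes a point from world to camera coordinates). Camera axes: x right, y down, z forward; pixel columns grow to the right and rows downward; lengths in m; the calibration is good to about 2 mm. A picture is of the moment at which its call begins.
- r.job_done(): hands the job in; it is judged then, once.
The state is a dict: "t": time; "qpos": joint angles; "qd": joint speeds; "tau": joint torques, N m; "ee_pos": TCP position; "orientation": TCP orientation; "force": force on the tool from outside, world axes, zero at the start; "torque": the same for the moment, N m; "gripper_width": finger opening in m; "finger_force": force on a finger pad.
Only numpy, scipy, OpenCV 4.12 (cv2) and the standard library are available. Lean on these libraries where they do the work, as an engineer would, in place of code of your own. Each camera call takes 0.05 s, during which the arm holds its last target. There are 200 camera calls.

## Working session

There is one attempt and no reset: what is moved stays moved. The work goes in short steps, Python scripts to look and compute and a tool call to move; the robot and the scene stay as the last step left them, time stands still between calls to the robot, and variables do not carry over. Pictures are saved under pics/ and viewed, at most 10 in all, crops included, and the job is handed in when it is done.

Besides the shell and the picture viewer there is one more tool, called after ">>>" as name(argument=value, ...), one argument or row to a line, values as JSON. arm_command: Moves the arm, as the interface text tells. Its arguments: {"type":"object","properties":{"rows":{"type":"array","items":{"type":"object","properties":{"slide":{"type":"array","items":{"type":"number"}},"angular":{"type":"array","items":{"type":"number"}},"fingers":{"type":"number"}}}}},"required":["rows"]}

```bash
mkdir -p pics; cat > h.py <<'E'
from plant import r
import numpy as np, cv2
def snap(n):
    s=r.snapshot(n); np.savez(f'{n}.npz',**s); cv2.imwrite(f'pics/{n}_{r.sense()["t"]:.2f}.png',s['frame'][...,::-1]); return s
def world(s):
    z=s['z_map']; v,u=np.mgrid[:z.shape[0],:z.shape[1]]
    p=np.stack([(u-s['cx'])/s['fx']*z,(v-s['cy'])/s['fy']*z,z,np.ones_like(z)],-1)
    return (p@np.linalg.inv(s['camera_from_world']).T)[...,:3]
E
python3 - <<'E'
from h import *
a=snap('top');b=snap('side')
cv2.imwrite('pics/both.png',np.hstack([a['frame'],b['frame']])[...,::-1][:, :])
for s in(a,b): print(np.linalg.inv(s['camera_from_world']).round(3),s['fx'])
print(r.sense())
E
ls pics
```

```text
[[-0.129 -0.971  0.202  0.289]
 [-0.992  0.127 -0.021  0.126]
 [-0.006 -0.203 -0.979  1.369]
 [ 0.     0.     0.     1.   ]] 487.36913203856346
[[-0.85  -0.285  0.443  0.008]
 [-0.527  0.423 -0.737  0.956]
 [ 0.023 -0.86  -0.51   0.712]
 [ 0.     0.     0.     1.   ]] 454.5249314907936
{'t': 0.1, 'qpos': array([-8.98860361e-01,  3.59337819e-01,  1.11630668e-02, -3.02916411e-04,
       -1.22408827e+00, -2.88116501e-01]), 'qd': array([-1.09902756e-03, -2.63246004e-03,  3.35664249e-03,  9.29473019e-04,
       -5.62348050e-04, -3.53359082e-05]), 'tau': array([-2.60492983e-03, -5.84764659e+01,  2.94108403e+01,  6.95457548e+00,
       -3.16427409e-03,  9.08151378e-06]), 'ee_pos': array([ 0.2525834 , -0.62548507,  0.21614928]), 'orientation': array([ 3.14010549e+00, -1.43757286e-04, -2.75787622e+00]), 'force': array([-0.04514215,  0.03698337, -1.92444378]), 'torque': array([-0.02927171,  0.00199755,  0.03525104]), 'finger_force': 0.0, 'gripper_width': 0.08574010087938622}
both.png
side_0.10.png
top_0.05.png
```

View pics/top_0.05.png

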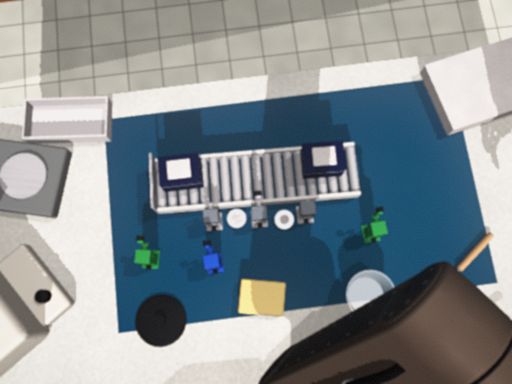

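View pics/side_0.10.png

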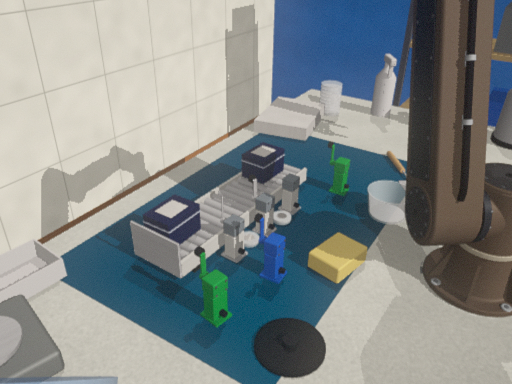

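The top view shows the track with its end stop on the left, at about (152,182). Three grey housings stand at (212,215), (260,213) and (307,210). The lookalikes are blue at (212,260) and green at (146,257) and (375,230). In the side view the grey housings are at (234,238), (264,215) and (290,193). I'll check the arms in a close crop.

```bash
python3 - <<'E'
from h import *
a=np.load('top.npz');b=np.load('side.npz')
A=cv2.resize(a['frame'][140:240,145:365],None,fx=3.6,fy=3.0,interpolation=3)
B=cv2.resize(b['frame'][170:270,130:320],(A.shape[1],300),interpolation=3)
cv2.imwrite('pics/crop1.png',np.vstack([A,B])[...,::-1])
P=world(a)
for u,v in [(212,215),(260,213),(307,210),(211,180),(258,185),(152,165),(152,195),(157,213),(359,195),(354,145),(350,144),(236,218)]: print(u,v,P[v,u].round(3))
E
```

```text
212 215 [0.52  0.225 0.106]
260 213 [0.509 0.099 0.104]
307 210 [ 0.501 -0.024  0.108]
211 180 [0.63  0.222 0.045]
258 185 [0.597 0.094 0.054]
152 165 [0.676 0.37  0.106]
152 195 [0.593 0.376 0.111]
157 213 [ 0.566  0.389 -0.001]
359 195 [ 0.535 -0.181  0.044]
354 145 [ 0.675 -0.188  0.058]
350 144 [ 0.68  -0.178  0.058]
236 218 [0.52  0.166 0.014]
```

View pics/crop1.png

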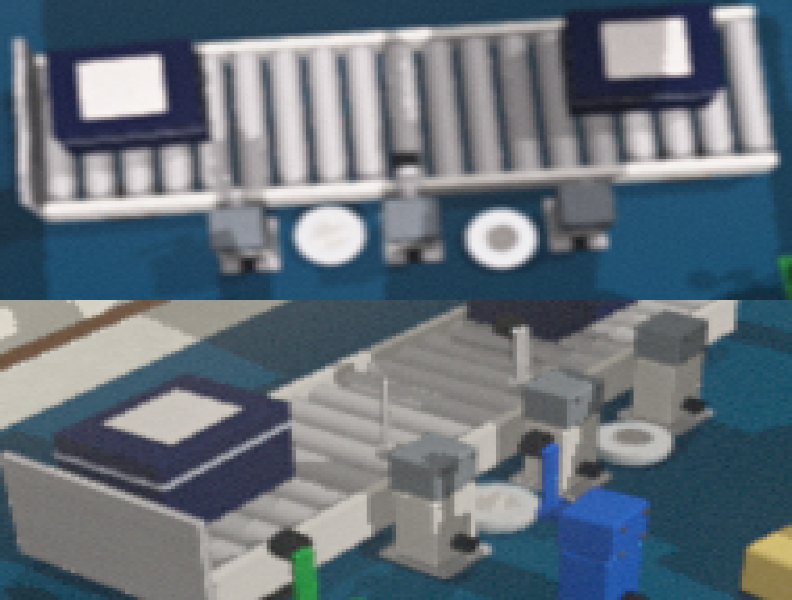

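The crop settles it. The counter is the middle grey housing: it has a flat arm with a black roller, at top pixel (258,193) and side pixel (253,178). The left housing carries the thin whisker, so it is the jam switch. The right one has no arm, so it is the eye. Next I'll measure the roller in both views.

```bash
cat > m.py <<'E'
from h import *
a=np.load('top.npz');b=np.load('side.npz')
def ray(s,uv):
    T=np.linalg.inv(s['camera_from_world']); d=T[:3,:3]@[(uv[0]-s['cx'])/s['fx'],(uv[1]-s['cy'])/s['fy'],1]
    return T[:3,3],d
def blob(s,u0,u1,v0,v1,t=60):
    m=(s['frame'][v0:v1,u0:u1].max(-1)<t); v,u=np.nonzero(m); print(len(u),u.min()+u0,u.max()+u0,v.min()+v0,v.max()+v0)
    return np.array([u.mean()+u0,v.mean()+v0])
if __name__=='__main__':
    pa=blob(a,252,265,188,198);pb=blob(b,247,259,174,183);print(pa,pb)
    (o,d),(p,e)=ray(a,pa),ray(b,pb)
    s=np.linalg.lstsq(np.c_[d,-e],p-o,rcond=None)[0]
    print('tri',o+s[0]*d,p+s[1]*e); print('plane',o+d*(.148-o[2])/d[2],p+e*(.145-p[2])/e[2])
    P=world(a); c=[]
    for u,v in[(212,215),(260,213),(307,210)]:
        q=P[v-12:v+12,u-14:u+14].reshape(-1,3); q=q[abs(q[:,2]-.105)<.006]; c.append((q.max(0)+q.min(0))/2); print(c[-1],np.ptp(q,axis=0))
    y=c[0]-c[2]; print('dir',np.degrees(np.arctan2(y[1],y[0])),np.linalg.norm(y[:2]))
    e=P[135:220,145:160].reshape(-1,3); e=e[abs(e[:,2]-.111)<.006]; k=np.polyfit(e[:,1],e[:,0],1) if 0 else cv2.fitLine(e[:,:2].astype(np.float32),2,0,.01,.01).ravel(); print('endstop',k,np.degrees(np.arctan2(k[1],k[0])))
E
python3 m.py
```

```text
18 254 260 192 195
25 248 257 175 181
[256.5        192.88888889] [251.32 177.36]
tri [0.55483338 0.10242311 0.14812452] [0.55581314 0.10291746 0.14832839]
plane [0.55486051 0.10242069 0.148     ] [0.55904778 0.09787928 0.145     ]
[0.52710248 0.22889177 0.10483133] [0.0522953  0.0404572  0.01153055]
[0.5183192  0.10133006 0.1049084 ] [0.05087637 0.03985099 0.01115618]
[ 0.50754831 -0.02820252  0.10462649] [0.03866423 0.04163456 0.01119481]
dir 85.65055215376913 0.2578368541928048
endstop [ 0.998882   -0.04727301  0.6325002   0.3749862 ] -2.7095535
```

>>> arm_command(
  rows=[
    {"slide": [-3.6, 3.5, 0], "angular": [0, 0, 2.6], "fingers": 0},
    {"slide": [-7.2, 7, 0], "angular": [0, 0, 5.2], "fingers": 0},
    {"slide": [-10.8, 10.5, 0], "angular": [0, 0, 7.8], "fingers": 0},
    {"slide": [-14.4, 14, 0], "angular": [0, 0, 10.4], "fingers": 0},
    {"slide": [-18, 17.5, 0], "angular": [0, 0, 13], "fingers": 0},
    {"slide": [-21.6, 21, 0], "angular": [0, 0, 15.6], "fingers": 0},
    {"slide": [-25.2, 24.5, 0], "angular": [0, 0, 18.2], "fingers": 0},
    {"slide": [-28.8, 28, 0], "angular": [0, 0, 20.8], "fingers": 0},
    {"slide": [-32.4, 31.5, 0], "angular": [0, 0, 23.4], "fingers": 0},
    {"slide": [-36, 35, 0], "angular": [0, 0, 26], "fingers": 0},
  ],
)

```text
t: 1.35
ee_pos: [0.4557, -0.1649, 0.217]
orientation: [3.141, 0.0, 3.07]
force: [0.7, -0.4, 0.0]
gripper_width: -0.0002
finger_force: 0.0
```

>>> arm_command(
  rows=[
    {"slide": [-1.2, 3, 0], "angular": [0, 0, 0], "fingers": 0},
    {"slide": [-2.4, 6, 0], "angular": [0, 0, 0], "fingers": 0},
    {"slide": [-3.6, 9, 0], "angular": [0, 0, 0], "fingers": 0},
    {"slide": [-4.8, 12, 0], "angular": [0, 0, 0], "fingers": 0},
    {"slide": [-6, 15, 0], "angular": [0, 0, 0], "fingers": 0},
    {"slide": [-7.2, 18, 0], "angular": [0, 0, 0], "fingers": 0},
    {"slide": [-8.2, 20.5, 0], "angular": [0, 0, 0], "fingers": 0},
    {"slide": [-8.2, 21.4, 0], "angular": [0, 0, 0], "fingers": 0},
    {"slide": [-8.2, 21.4, 0], "angular": [0, 0, 0], "fingers": 0},
    {"slide": [-8.2, 21.4, 0], "angular": [0, 0, 0], "fingers": 0},
  ],
)

```text
t: 2.6
ee_pos: [0.5519, 0.0406, 0.2171]
orientation: [-3.142, -0.0, 3.071]
force: [-0.9, -0.7, -0.4]
gripper_width: 0.0001
finger_force: 0.0
```

```bash
python3 - <<'E'
from h import *
b=snap('side');w=snap('wrist')
B=cv2.resize(b['frame'][130:270,130:320],(512,384),interpolation=3)
cv2.imwrite('pics/c2.png',cv2.resize(np.hstack([B,w['frame']]),(800,300))[...,::-1])
print(r.sense()['ee_pos'],r.sense()['orientation'],r.sense()['force'])
E
```

```text
[0.55197153 0.04051365 0.2171579 ] [3.14155419e+00 9.99034109e-05 3.07085190e+00] [ 0.08917439  0.1372378  -0.24717227]
```

View pics/c2.png

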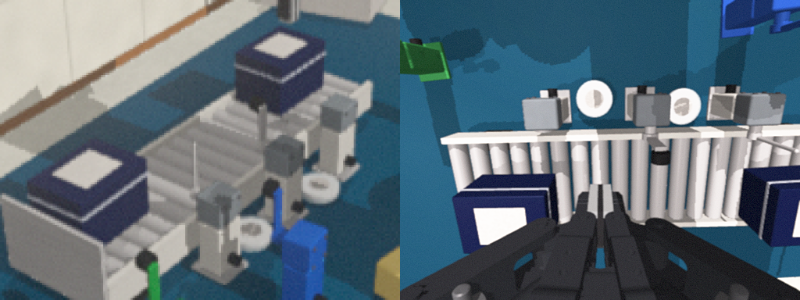

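The wrist view shows the roller at about px (333,201), with the fingertips short of it on the open-end side. The side crop shows the counter lever still upright and the whisker straight. I'll cross-check the roller position from the wrist camera.

```bash
python3 - <<'E'
from m import *
w=np.load('wrist.npz'); p=blob(w,318,348,188,214,50)
o,d=ray(w,p); print(p,o+d*(.149-o[2])/d[2])
P=world(w)[194:207,324:342].reshape(-1,3); P=P[(P[:,2]>.13)]; print(P.min(0),P.max(0),np.median(P,0))
E
```

```text
402 321 345 193 210
[333.38308458 201.65422886] [0.55391427 0.10135634 0.149     ]
[0.47884303 0.04575991 0.1438742 ] [0.55669128 0.10834169 0.37350635] [0.55127654 0.09980117 0.15274577]
```

>>> arm_command(
  rows=[
    {"slide": [0, 0, 1.5], "angular": [0, 0, 0], "fingers": 0},
    {"slide": [0, 0, 3], "angular": [0, 0, 0], "fingers": 0},
    {"slide": [0, 0, 4.5], "angular": [0, 0, 0], "fingers": 0},
    {"slide": [0, 0, 6], "angular": [0, 0, 0], "fingers": 0},
    {"slide": [0, 0, 7], "angular": [0, 0, 0], "fingers": 0},
    {"slide": [0, 0.7, 7], "angular": [0, 0, 0], "fingers": 0},
    {"slide": [0, 1.4, 7], "angular": [0, 0, 0], "fingers": 0},
    {"slide": [0, 2, 7], "angular": [0, 0, 0], "fingers": 0},
    {"slide": [0, 2, 7], "angular": [0, 0, 0], "fingers": 0},
    {"slide": [0, 2, 7], "angular": [0, 0, 0], "fingers": 0},
  ],
)

```text
t: 3.95
ee_pos: [0.5537, 0.0613, 0.1472]
orientation: [3.141, 0.0, 3.072]
force: [-0.2, -0.5, 0.0]
gripper_width: 0.0003
finger_force: 0.0
```

```bash
python3 - <<'E'
from h import *
w=snap('wrist'); s=r.sense(); print(s['ee_pos'],s['force'])
cv2.imwrite('pics/c3.png',w['frame'][100:300,150:450][...,::-1])
E
```

```text
[0.55360397 0.06113562 0.14713204] [-0.91132399  0.20897803  0.18107164]
```

View pics/c3.png

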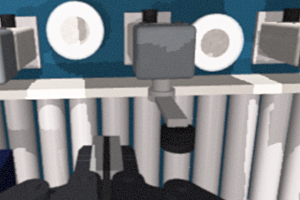

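>>> arm_command(
  rows=[
    {"slide": [0, 0.5, 0.5], "angular": [0, 0, 0], "fingers": 0},
    {"slide": [0, 1, 0.5], "angular": [0, 0, 0], "fingers": 0},
    {"slide": [0, 1.5, 0.5], "angular": [0, 0, 0], "fingers": 0},
    {"slide": [0, 2, 0.5], "angular": [0, 0, 0], "fingers": 0},
    {"slide": [0, 2.5, 0.5], "angular": [0, 0, 0], "fingers": 0},
    {"slide": [0, 3, 0.5], "angular": [0, 0, 0], "fingers": 0},
    {"slide": [0, 3.5, 0.5], "angular": [0, 0, 0], "fingers": 0},
    {"slide": [0, 4, 0.5], "angular": [0, 0, 0], "fingers": 0},
    {"slide": [0, 4.5, 0.5], "angular": [0, 0, 0], "fingers": 0},
    {"slide": [0, 5, 0.5], "angular": [0, 0, 0], "fingers": 0},
  ],
)

```text
t: 5.25
ee_pos: [0.5572, 0.1113, 0.142]
orientation: [3.142, -0.0, 3.072]
force: [0.0, 0.3, -0.7]
gripper_width: -0.0006
finger_force: 0.0
```

```bash
python3 - <<'E'
from m import *
w=snap('wrist'); b=snap('side'); s=r.sense(); print(s['ee_pos'],s['force'])
B=cv2.resize(b['frame'][130:270,170:320],(400,373),interpolation=3)[:300]
cv2.imwrite('pics/c4.png',np.hstack([w['frame'][50:350,100:500],B])[...,::-1])
E
```

```text
[0.55723442 0.11149387 0.14198834] [-0.10033081  0.76482879  0.92620811]
```

View pics/c4.png

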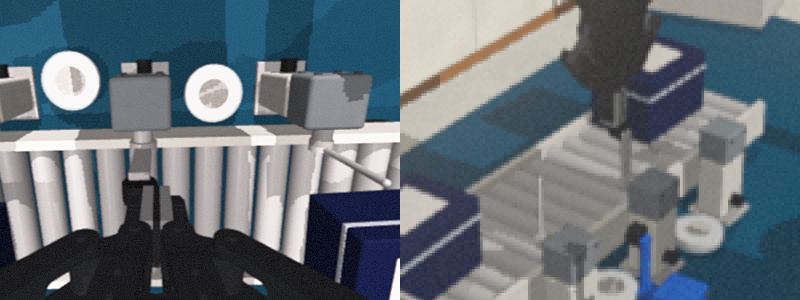

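There is no force: the fingers passed beside the roller, and the lever still looks upright. I'll measure how far off they are across the track.

```bash
python3 - <<'E'
from m import *
w=np.load('wrist.npz'); P=world(w)
o=np.linalg.inv(w['camera_from_world']);print(o.round(3))
for v in range(170,300,6):
    print(v,[(u,*P[v,u].round(3)) for u in (236,246,256,268,278)])
E
```

```text
[[ 0.07   0.956  0.284  0.484]
 [ 0.998 -0.067 -0.02   0.117]
 [ 0.     0.285 -0.959  0.298]
 [ 0.     0.     0.     1.   ]]
170 [(236, np.float64(0.523), np.float64(0.101), np.float64(0.104)), (246, np.float64(0.523), np.float64(0.107), np.float64(0.104)), (256, np.float64(0.523), np.float64(0.114), np.float64(0.105)), (268, np.float64(0.524), np.float64(0.122), np.float64(0.104)), (278, np.float64(0.546), np.float64(0.134), np.float64(0.0))]
176 [(236, np.float64(0.527), np.float64(0.1), np.float64(0.105)), (246, np.float64(0.527), np.float64(0.107), np.float64(0.106)), (256, np.float64(0.527), np.float64(0.114), np.float64(0.105)), (268, np.float64(0.528), np.float64(0.121), np.float64(0.105)), (278, np.float64(0.552), np.float64(0.134), np.float64(0.0))]
182 [(236, np.float64(0.533), np.float64(0.099), np.float64(0.095)), (246, np.float64(0.533), np.float64(0.106), np.float64(0.097)), (256, np.float64(0.549), np.float64(0.112), np.float64(0.034)), (268, np.float64(0.549), np.float64(0.123), np.float64(0.036)), (278, np.float64(0.55), np.float64(0.132), np.float64(0.036))]
188 [(2
[... 5434 characters left out ...]
loat64(0.545), np.float64(0.12), np.float64(0.205))]
290 [(236, np.float64(0.544), np.float64(0.105), np.float64(0.208)), (246, np.float64(0.544), np.float64(0.109), np.float64(0.208)), (256, np.float64(0.554), np.float64(0.112), np.float64(0.193)), (268, np.float64(0.544), np.float64(0.116), np.float64(0.209)), (278, np.float64(0.545), np.float64(0.12), np.float64(0.208))]
296 [(236, np.float64(0.544), np.float64(0.106), np.float64(0.212)), (246, np.float64(0.545), np.float64(0.109), np.float64(0.211)), (256, np.float64(0.557), np.float64(0.111), np.float64(0.193)), (268, np.float64(0.545), np.float64(0.116), np.float64(0.211)), (278, np.float64(0.545), np.float64(0.12), np.float64(0.212))]
```

The camera shows the closed fingers ending at z≈0.157, about 15 mm above the reported TCP height. They went just over the roller without touching it. I'll rise, go back and come down lower.

>>> arm_command(
  rows=[
    {"slide": [0, 0, -0.8], "angular": [0, 0, 0], "fingers": 0},
    {"slide": [0, 0, -1.5], "angular": [0, 0, 0], "fingers": 0},
    {"slide": [0, -1.8, -1.5], "angular": [0, 0, 0], "fingers": 0},
    {"slide": [0, -3.6, -1.5], "angular": [0, 0, 0], "fingers": 0},
    {"slide": [0, -5.2, -1.5], "angular": [0, 0, 0], "fingers": 0},
    {"slide": [0, -5.2, -0.5], "angular": [0, 0, 0], "fingers": 0},
    {"slide": [0, -5.2, 0.8], "angular": [0, 0, 0], "fingers": 0},
    {"slide": [0, -5.2, 2], "angular": [0, 0, 0], "fingers": 0},
    {"slide": [0, -5.2, 2.5], "angular": [0, 0, 0], "fingers": 0},
    {"slide": [0, -5.2, 2.5], "angular": [0, 0, 0], "fingers": 0},
  ],
)

```text
t: 6.6
ee_pos: [0.5533, 0.0593, 0.1164]
orientation: [-3.141, -0.001, 3.072]
force: [-0.5, 0.5, 0.2]
gripper_width: -0.0001
finger_force: 0.0
```

```bash
python3 - <<'E'
from m import *
w=snap('wrist'); b=snap('side'); s=r.sense(); print(s['ee_pos'],s['force'],s['gripper_width'])
B=cv2.resize(b['frame'][130:270,170:320],(400,373),interpolation=3)[:300]
cv2.imwrite('pics/c5.png',np.hstack([w['frame'][50:350,100:500],B])[...,::-1])
P=world(w); q=P[150:330,200:330].reshape(-1,3); t=s['ee_pos']
q=q[(abs(q[:,0]-t[0])<.02)&(abs(q[:,1]-t[1])<.02)&(q[:,2]>.07)]; print(len(q),np.percentile(q,[0,2,50,98,100],axis=0).round(3))
E
```

```text
[0.55374634 0.05939939 0.1171883 ] [ 0.00887425 -0.06728256 -0.22946692] 0.000258568804163711
7762 [[0.534 0.039 0.134]
 [0.535 0.043 0.139]
 [0.541 0.06  0.18 ]
 [0.558 0.077 0.207]
 [0.564 0.079 0.208]]
```

View pics/c5.png

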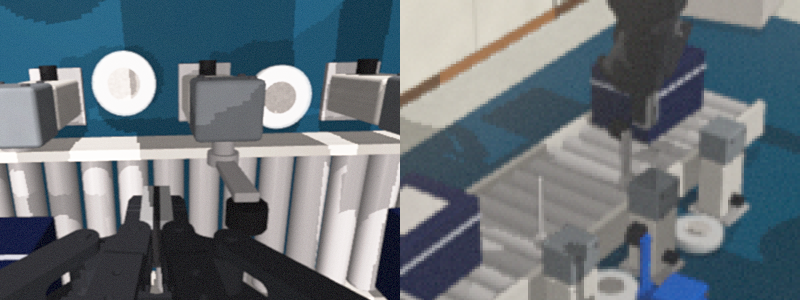

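The wrist view shows the fingertips (155,190) beside the roller (247,215) on the open-end side, with the tip bottom measured at z≈0.134. I'll go 2 cm lower, to tip ≈0.114, and then push.

>>> arm_command(
  rows=[
    {"slide": [0, 0, 1], "angular": [0, 0, 0], "fingers": 0},
    {"slide": [0, 0, 2], "angular": [0, 0, 0], "fingers": 0},
    {"slide": [0, 0.6, 2], "angular": [0, 0, 0], "fingers": 0},
    {"slide": [0, 1.2, 2], "angular": [0, 0, 0], "fingers": 0},
    {"slide": [0, 1.8, 2], "angular": [0, 0, 0], "fingers": 0},
    {"slide": [0, 2.2, 2], "angular": [0, 0, 0], "fingers": 0},
    {"slide": [0, 2.6, 2], "angular": [0, 0, 0], "fingers": 0},
    {"slide": [0, 3, 2], "angular": [0, 0, 0], "fingers": 0},
    {"slide": [0, 3.2, 2], "angular": [0, 0, 0], "fingers": 0},
    {"slide": [0, 3.2, 2], "angular": [0, 0, 0], "fingers": 0},
  ],
)

```text
t: 7.95
ee_pos: [0.5558, 0.0911, 0.097]
orientation: [-3.142, 0.0, 3.072]
force: [-0.7, -1.2, 1.1]
gripper_width: -0.0005
finger_force: 0.9
```

```bash
python3 - <<'E'
from m import *
w=snap('wrist'); s=r.sense(); print(s['ee_pos'],s['force'])
cv2.imwrite('pics/c6.png',w['frame'][50:350,100:500][...,::-1])
E
```

```text
[0.55575472 0.09102597 0.09702077] [ 0.63955884 -1.19022143  0.48654008]
```

View pics/c6.png

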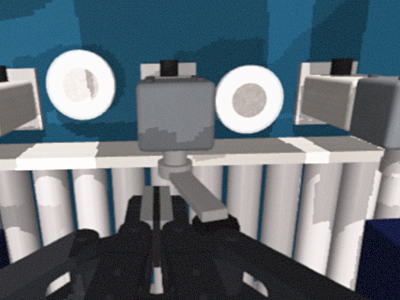

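The wrist view shows the fingers against the lever, which has started to lean; the roller is at about (225,225), and the force is -1.2 N. I'll push on and hold.

>>> arm_command(
  rows=[
    {"slide": [0, 0.4, 0], "angular": [0, 0, 0], "fingers": 0},
    {"slide": [0, 0.8, 0], "angular": [0, 0, 0], "fingers": 0},
    {"slide": [0, 1.2, 0], "angular": [0, 0, 0], "fingers": 0},
    {"slide": [0, 1.6, 0], "angular": [0, 0, 0], "fingers": 0},
    {"slide": [0, 2, 0], "angular": [0, 0, 0], "fingers": 0},
    {"slide": [0, 2, 0], "angular": [0, 0, 0], "fingers": 0},
    {"slide": [0, 2, 0], "angular": [0, 0, 0], "fingers": 0},
    {"slide": [0, 2, 0], "angular": [0, 0, 0], "fingers": 0},
    {"slide": [0, 2, 0], "angular": [0, 0, 0], "fingers": 0},
    {"slide": [0, 2, 0], "angular": [0, 0, 0], "fingers": 0},
  ],
)

```text
t: 9.25
ee_pos: [0.556, 0.1091, 0.0966]
orientation: [-3.138, -0.002, 3.071]
force: [0.1, -9.2, 1.0]
gripper_width: 0.0002
finger_force: 4.4
```

```bash
python3 - <<'E'
from m import *
w=snap('wrist'); b=snap('side'); s=r.sense(); print(s['ee_pos'],s['force'])
B=cv2.resize(b['frame'][130:270,170:320],(400,373),interpolation=3)[:300]
cv2.imwrite('pics/c7.png',np.hstack([w['frame'][50:350,100:500],B])[...,::-1])
# lever arm: robot-side face points x~.543-.55
P=world(w); f=w['frame'].astype(int)
m=(abs(P[...,0]-.544)<.006)&(P[...,2]>.085)&(P[...,2]<.15)&(P[...,1]>.09)&(P[...,1]<.19)&(f.max(-1)>90)
q=P[m]
for z in np.arange(.09,.15,.006):
    k=q[abs(q[:,2]-z)<.003]
    if len(k): print(round(z,3),len(k),k[:,1].min().round(3),k[:,1].max().round(3))
E
```

```text
[0.55605471 0.10910182 0.09661384] [-0.43777783 -9.540655    0.53372448]
0.09 67 0.093 0.113
0.096 421 0.094 0.119
0.102 284 0.098 0.123
0.108 187 0.109 0.132
0.114 268 0.101 0.135
0.12 404 0.097 0.141
0.126 450 0.104 0.145
0.132 352 0.104 0.141
0.138 152 0.103 0.124
0.144 170 0.104 0.124
```

View pics/c7.png

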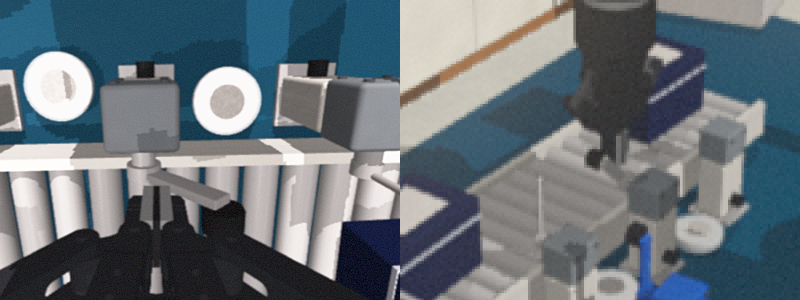

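The wrist view shows the lever clearly leaned, with its arm running from (150,175) to (225,200). That works out at about 0.7 rad, past the trip point. The whisker at (541,200) in the side panel is straight. I'll finish the one-second hold and back away the way I came.

>>> arm_command(
  rows=[
    {"slide": [0, 0, 0], "angular": [0, 0, 0], "fingers": 0},
    {"slide": [0, 0, 0], "angular": [0, 0, 0], "fingers": 0},
    {"slide": [0, -0.7, 0], "angular": [0, 0, 0], "fingers": 0},
    {"slide": [0, -1.4, 0], "angular": [0, 0, 0], "fingers": 0},
    {"slide": [0, -2.1, 0], "angular": [0, 0, 0], "fingers": 0},
    {"slide": [0, -2.8, 0], "angular": [0, 0, 0], "fingers": 0},
    {"slide": [0, -3.6, 0], "angular": [0, 0, 0], "fingers": 0},
    {"slide": [0, -4.4, 0], "angular": [0, 0, 0], "fingers": 0},
    {"slide": [0, -5.2, 0], "angular": [0, 0, 0], "fingers": 0},
    {"slide": [0, -5.7, 0], "angular": [0, 0, 0], "fingers": 0},
  ],
)

```text
t: 10.6
ee_pos: [0.5529, 0.0537, 0.0967]
orientation: [-3.141, -0.0, 3.071]
force: [0.1, 0.0, 0.1]
gripper_width: -0.0001
finger_force: 0.0
```

>>> arm_command(
  rows=[
    {"slide": [0, 0, -1], "angular": [0, 0, 0], "fingers": 0},
    {"slide": [0, 0, -2.5], "angular": [0, 0, 0], "fingers": 0},
    {"slide": [0, 0, -4], "angular": [0, 0, 0], "fingers": 0},
    {"slide": [0, 0, -6], "angular": [0, 0, 0], "fingers": 0},
    {"slide": [0, 0, -8], "angular": [0, 0, 0], "fingers": 0},
    {"slide": [0, 0, -10], "angular": [0, 0, 0], "fingers": 0},
    {"slide": [0, 0, -12], "angular": [0, 0, 0], "fingers": 0},
    {"slide": [0, 0, -12], "angular": [0, 0, 0], "fingers": 0},
    {"slide": [0, 0, -12], "angular": [0, 0, 0], "fingers": 0},
    {"slide": [0, 0, -12], "angular": [0, 0, 0], "fingers": 0},
  ],
)

```text
t: 11.85
ee_pos: [0.5527, 0.0541, 0.2164]
orientation: [-3.141, -0.001, 3.072]
force: [-0.8, 0.9, -0.3]
gripper_width: 0.0001
finger_force: 0.0
```

```bash
python3 - <<'E'
from m import *
w=snap('wrist'); b=snap('side'); s=r.sense(); print(s['t'],s['ee_pos'],s['force'])
B=cv2.resize(b['frame'][130:270,170:320],(400,373),interpolation=3)[:300]
cv2.imwrite('pics/c8.png',np.hstack([w['frame'][50:350,100:500],B])[...,::-1])
E
```

```text
11.95 [0.55284916 0.0540571  0.21640318] [-0.02961013 -0.46975624 -0.86212169]
```

View pics/c8.png

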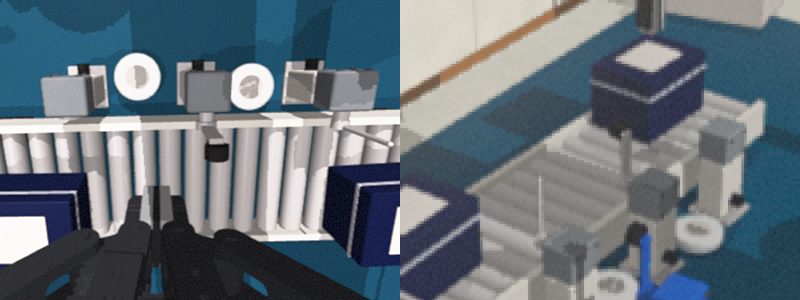

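The lever is back upright: its roller is at (217,152) in the wrist view and (616,128) in the side view. The whisker is straight and the gripper is clear of everything.

```bash
python3 -c "from plant import r; print(r.job_done())"
```

```text
the job is handed in; nothing more can be done
None
```

The counter lever was pushed to about 0.7 rad (trip is 0.45), held for about a second and is back upright, with the whisker left straight; the job was handed in at about 12 s, after a first pass that went over the roller without touching it.

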